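# Free the counting spatula from its sprung rest

## Task

The white counting spatula is held in its bench rest under a spring-loaded hold-down finger. Lift that finger by its red knob until it snaps over and stays up by itself, then take the spatula out and lay it gently flat on the floor of the empty, green-lined sheet pan. Leave alone the other rest, with the blue marker under its finger, and the white tablet bottle.

Things in the scene. Friction and masses are not known exactly. Their poses are not given: they have to be found in the camera images.
- spatula: white counting spatula, 208 x 18 x 9 mm, 50 g, lying 30 mm above the worktop. Origin: middle of its underside; y along it, z up. Handle (18 wide, 9 thick) y -4 to +104 mm, to grip across its width at y +15 to +35 (centre of mass); thin blade (3 to 6 mm above the underside) y -104 to -4, the finger presses it at y -58. Saddle cheeks stand 3 mm beside it at y +58 and -58.
- rest_a: grey bench rest, fixed, holding the spatula. Origin: on the worktop under the spatula's middle; x away from the robot (yaw within 0.22), y along the spatula. Base 122 x 150 x 8 mm; saddles at y +58 and -58 mm, 12 wide in y, 52 in x, up to 39 high; between them only the base is below the spatula. Finger's hinge axis: along y through x +48, y -58, z +46 mm, in a steel clevis 54 high.
- rest_a_finger (a joint): angle of the finger over the spatula, rad. 0: down, arm level, knob toward the robot; grows as the knob goes up and away from the robot, stop at 1.4 (standing up). Over-centre spring: below about 0.7 it pulls the finger down (about 1.5 N at the knob), above that up to the stop, where it stays.
- rest_a_knob (a point): centre of the red ball knob, 20 mm across, on the end of that finger. Finger down: 84 mm toward the robot from the hinge axis and 10 mm above it (56 mm over the worktop); it swings about the axis at 85 mm radius, to 131 mm over the worktop. Free on both sides along the hinge axis, to pinch from above.
- pan: empty sheet pan, pale metal with a green lining, fixed to the worktop, 378 x 225 mm, 22 mm high at the rim. Origin: centre of its underside; x along its long side, y across, z up. The inner floor, 2 mm above the worktop, is 342 x 188 mm.
- marker: blue marker pen, 138 x 14 x 16 mm, under the finger of the other rest, to be left alone. Origin: middle of its underside; y along it.
- rest_b_finger (a joint): angle of the finger over the marker, on a second rest of the same shape; 0 is down. To be left down.
- bottle: white tablet bottle with screw cap, 48 mm diameter (cap 54), 88 mm high, upright beyond the rests toward the pan; to be left alone. Origin: centre of its underside.

How it is judged:
By the outcome, as a careful person would: the job done as asked, in the order asked, and still so for the second after the job is handed in, with the robot touching nothing.
It also fails if it takes over 54 s, if anything falls off the work surface, if the arm or the gripper's body presses on something with over 40 N, if the wrist force passes 120 N, or if a joint passes its speed limit or range.

## Robot

A 7-joint arm with a two-finger parallel gripper is mounted at the origin on a cart in front of the work surface, level with it; the furniture and walls round the work are solid. World frame = base frame: x ahead of the robot, y to its left, z up, the work surface at z = 0. Lengths are in m, angles in rad, forces in N, time in s.
With the tool pointing down it reaches from about 0.35 to 0.9 m from the base axis. Payload 8.1 kg.
Tool frame: the origin (TCP) lies where the fingers leave the gripper's body, on its centre line; the fingertips stand 66 mm ahead of it and the grasp point (between the pads) lies 47 mm ahead of it (arm.tip_reach is the distance from the TCP to the fingertips, in m); z points along the fingers, y is the direction in which the jaws open and shut (so a half turn about z gives the same grasp; the last joint's range is limited). The gripper opens to 92 mm and grips with 3 to 60 N. Pads are 19 mm wide; open, the fingers measure 130 mm over their backs; the gripper's body (75 mm by 190 mm) begins 47 mm behind the grasp point.
Start: joints at [-1.212, 0.434, 0.025, 1.573, -0.012, 1.134, -0.075], TCP at [0.279, 0.56, 0.292] pointing down, gripper open.
Joint ranges: [-2.62, 2.62], [-0.44, 2.09], [-1.27, 1.32], [0.08, 2.57], [-1.32, 4.46], [0.12, 2], [-2.74, 2.74]. Speed limits (rad/s): [2.22, 2.22, 3.01, 3.01, 3.14, 3.14, 3.14].

## Interface

Orientations are given as a rotation vector (axis times angle).
In Python, from cell import arm gives the robot as it stands.
- The arm moves only by the tool carry_out, never from a script. Its argument "plan" is a list of rows, each a list of 5 numbers: the shift along the world's x, y, z in cm, then the turn about the world's z in rad, then the finger opening in cm, from 0 to 9.18. In form: [[tx, ty, tz, spin, fingers], ...]. A call has 1 to 20 rows; each row is the pose to reach, as a shift and turn from the pose measured when the call began; what a row does not reach only later rows make up. A row lasts 1/10 s, in which the tool goes at most 50 mm and 8.59 degrees, less where a joint would pass 70% of its speed; a pose out of reach is approached as far as the arm can. A call with a gripper value outside its range is refused whole. The fingers move at their own pace and stop on an object; "squeeze" is the grip in N (left out, the last holds). Time passes only in rows, so rows that repeat a pose let the fingers close. It gives the time, the measured TCP pose, the force and the opening at its end, in the units of the state.
- arm.observe(): the state, without advancing time (a new reading comes with each control period).
- arm.get_image(name): name is "scene" or "top" or "wrist"; returns (picture, depth): 400x640x3 uint8, red, green, blue; 400x640 float32, m along the optical axis (not along the pixel's ray), 0 where there is no reading.
- arm.get_calibration(name): a dict with "intrinsics" (3x3 intrinsics, pixels), "rvec" (rotation vector, rad) and "tvec" (3), from world to camera coordinates, as OpenCV has them; the wrist camera has in their place "tool_from_camera" (4x4, takes a point from camera to tool coordinates, whose origin is the TCP and whose axes are the flange's). Camera axes: x right, y down, z forward; pixel columns grow to the right and rows downward; lengths in m; the calibration is good to about 2 mm. The wrist camera is an equidistant fisheye: a pixel r from the principal point sees the ray r / f radians off the axis. A picture is of the moment at which its call begins: read the wrist's pose just before it. get_calibration takes no time and is no camera call.
- arm.sign_off(): hands the job in, once; it reports no verdict.
The state is a dict: "clock": time; "joints": joint angles; "dq": joint speeds; "joint_efforts": joint torques, N m; "position": TCP position; "ee_rot": TCP orientation; "force": force on the tool from outside, world axes, zero at the start; "ft_torque": the same for the moment, N m; "width": opening from 0.0 (shut) to 1.0 (fully open).
Only numpy, scipy, OpenCV 4.12 (cv2) and the standard library are available. Lean on these libraries where they do the work, as an engineer would, in place of code of your own. Each camera call takes 0.05 s, during which the arm holds its last target. There are 200 camera calls.

## Working session

There is one attempt and no reset: what is moved stays moved. The work goes in short steps, Python scripts to look and compute and a tool call to move; the robot and the scene stay as the last step left them, time stands still between calls to the robot, and variables do not carry over. Pictures are saved under pics/ and viewed, about 8 in all and at most 12, crops included, and the job is handed in when it is done.

Besides the shell and the picture viewer there is one more tool, called after ">>>" as name([rows], argument=value, ...), one row to a line, values as JSON. carry_out: Moves the arm, as the interface text tells. Its arguments: {"type":"object","properties":{"plan":{"type":"array"},"squeeze":{"type":"number"}},"required":["plan"]}

```bash
mkdir -p pics; ls
cat > h.py <<'E'
import numpy as np, cv2
from cell import arm
from scipy.spatial.transform import Rotation as R
def grab(n):
    s=arm.observe(); p,d=arm.get_image(n); return p,d,s
def save(p,f): cv2.imwrite('pics/'+f,cv2.cvtColor(p,cv2.COLOR_RGB2BGR))
def pose(n,s=None):
    c=arm.get_calibration(n); K=np.array(c['intrinsics'])
    if 'rvec' in c:
        Rm=cv2.Rodrigues(np.array(c['rvec'],float))[0]; t=np.array(c['tvec']).ravel()
        return K,Rm.T,-Rm.T@t
    T=np.array(c['tool_from_camera']); Rt=R.from_rotvec(s['ee_rot']).as_matrix()
    return K,Rt@T[:3,:3],Rt@T[:3,3]+np.array(s['position'])
def ray(n,uv,s=None):
    K,Rm,o=pose(n,s); uv=np.atleast_2d(uv).astype(float)
    x=(uv-K[:2,2])/[K[0,0],K[1,1]]
    if n=='wrist':
        r=np.linalg.norm(x,axis=1,keepdims=True); v=np.hstack([x/np.maximum(r,1e-9)*np.sin(r),np.cos(r)])
    else: v=np.hstack([x,np.ones((len(x),1))])
    return o,v@Rm.T
def onz(n,uv,z,s=None):
    o,v=ray(n,uv,s); return o+v*((z-o[2])/v[:,2])[:,None]
E
python3 - <<'E'
from h import *
for n in ['top','scene']:
    p,d,s=grab(n); save(p,n+'0.png'); np.savez('/tmp/'+n,p=p,d=d)
    print(n,pose(n)[2],pose(n)[1][:,2])
print(s)
E
```

```text
pics
top [0.34354468 0.00573985 1.07289693] [ 0.205988    0.033068   -0.97799563]
scene [ 0.03020732 -0.68920708  0.63165163] [ 0.48704278  0.68569453 -0.54093654]
{'clock': 0.05, 'joints': array([-1.21160147,  0.4352272 ,  0.02495976,  1.57408918, -0.01160594,
        1.13400408, -0.07508232]), 'dq': array([ 0.00024273, -0.00087463,  0.00072941,  0.00084497,  0.00072934,
        0.00180215, -0.00140346]), 'joint_efforts': array([ 3.07670678e-03, -6.69753170e+01,  9.88337696e-01, -3.15488577e+01,
       -6.07595569e-02,  3.74531094e-02,  1.00964608e-04]), 'position': array([0.27832528, 0.55915107, 0.29144518]), 'ee_rot': array([-7.18969185e-01, -3.05797737e+00,  2.45932235e-03]), 'force': array([ 0.31612634, -0.1002051 ,  0.72026426]), 'ft_torque': array([ 0.00945761, -0.02823412,  0.09253758]), 'width': 1.0019076323676135}
```

View pics/top0.png

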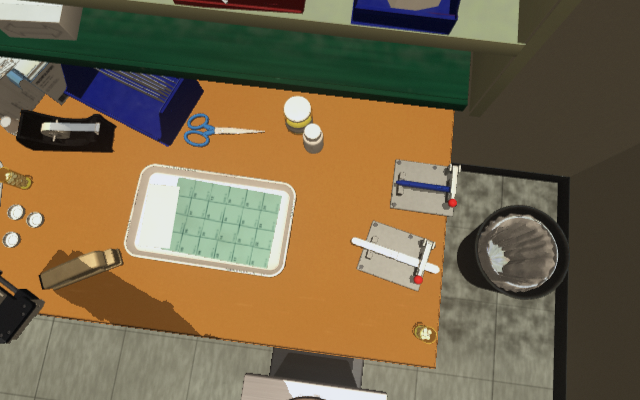

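View pics/scene0.png

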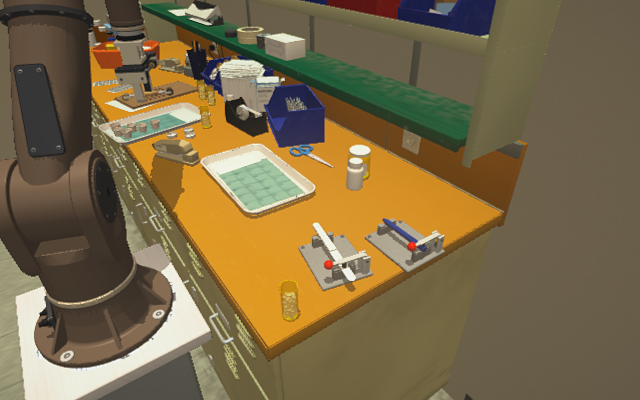

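The top view shows the spatula in the near rest from (353,240) to (437,269), with its red knob at (418,280). The pan is centred near (212,220). The marker's rest is farther off, with its knob at (453,203), and the bottle is at (313,135).

Run:
```python
from h import *
P={n:np.load('/tmp/'+n+'.npz') for n in ['top','scene']}
# knobs by two-view
obs={}
for n in P:
    p=P[n]['p'].astype(int); m=((p[...,0]>150)&(p[...,1]<70)&(p[...,2]<80)).astype(np.uint8)
    k,l,st,c=cv2.connectedComponentsWithStats(m)
    print(n,[(c[i].round(1),st[i,4]) for i in range(1,k) if 15<st[i,4]<300])
    obs[n]=[c[i] for i in range(1,k) if 15<st[i,4]<300 and c[i][1]>180]
for a in obs['top']:
  print('knob on z .056',onz('top',a,.056))
for a in obs['scene']: print('scene knob',onz('scene',a,.056))
# spatula white mask in both
for n,(u0,u1,v0,v1) in {'top':(345,445,230,278),'scene':(305,360,215,285)}.items():
    p=P[n]['p'].astype(int); m=np.zeros(p.shape[:2],np.uint8)
    m[v0:v1,u0:u1]=(p[v0:v1,u0:u1].min(2)>185)
    k,l,st,c=cv2.connectedComponentsWithStats(m)
    for i in range(1,k):
        if st[i,4]>30:
            v,u=np.nonzero(l==i); w=onz(n,np.c_[u,v],.039)[:,:2]
            r=cv2.minAreaRect((w*1000).astype(np.float32)); print(n,'white',st[i],r)
# pan
p=P['top']['p'];hsv=cv2.cvtColor(p,cv2.COLOR_RGB2HSV)
m=((hsv[...,1]<90)&(p.min(2)>90)).astype(np.uint8); m[:155]=0;m[285:]=0;m[:,:115]=0;m[:,310:]=0
v,u=np.nonzero(m); w=onz('top',np.c_[u,v],.022)[:,:2]
print('pan',cv2.minAreaRect((w*1000).astype(np.float32)))
print('bottle cap',onz('top',[313,131],.088))
d=P['top']['d']; K,Rm,o=pose('top')
for q in [(300,20),(480,40),(300,90),(298,105),(313,131),(230,70)]:
    _,v=ray('top',q); print(q,(o+v*d[q[1],q[0]]).round(3))
q=(425,333);_,v=ray('top',q); print((o+v*d[q[1],q[0]]).round(3))
im=cv2.resize(p[150:310,335:475],None,fx=4,fy=3.75,interpolation=cv2.INTER_CUBIC); save(im,'crop1.png')
```

```text
top [(array([452.5, 202.6]), np.int32(51)), (array([418. , 279.4]), np.int32(55))]
scene [(array([114.3,  58.2]), np.int32(123)), (array([102.3,  57.7]), np.int32(25)), (array([411.4, 245.6]), np.int32(46)), (array([328.1, 264.2]), np.int32(48))]
knob on z .056 [[ 0.58368444 -0.25560227  0.056     ]]
knob on z .056 [[ 0.40290843 -0.19308042  0.056     ]]
scene knob [[ 0.58533881 -0.2528618   0.056     ]]
scene knob [[ 0.40156297 -0.19351728  0.056     ]]
top white [352 238  67  29 510] ((457.7000427246094, -117.14990234375), (156.5243377685547, 18.53313446044922), 76.66600799560547)
top white [418 241  21  35 255] ((449.59149169921875, -221.85011291503906), (41.963478088378906, 78.0215072631836), 79.06424713134766)
scene white [313 223  47  42 366] ((476.5970764160156, -122.84542083740234), (151.61550903320312, 65.82157135009766), 73.16321563720703)
scene white [342 268  14  13 104] ((429.8899230957031, -227.978271484375), (36.965576171875, 17.63491439819336), 79.3619155883789)
pan ((481.6692199707031, 291.0247802734375), (376.1023864746094, 224.21865844726562), 89.0145492553711)
bottle cap [[0.70104923 0.07788877 0.088     ]]
(300, 20) [[0.731 0.092 0.469]]
(480, 40) [[ 0.733 -0.172  0.468]]
(300, 90) [[0.727 0.104 0.239]]
(298, 105) [[0.758 0.12  0.091]]
(313, 131) [[0.7   0.078 0.091]]
(230, 70) [[0.744 0.243 0.255]]
[[ 0.292 -0.218  0.055]]
```

View pics/crop1.png

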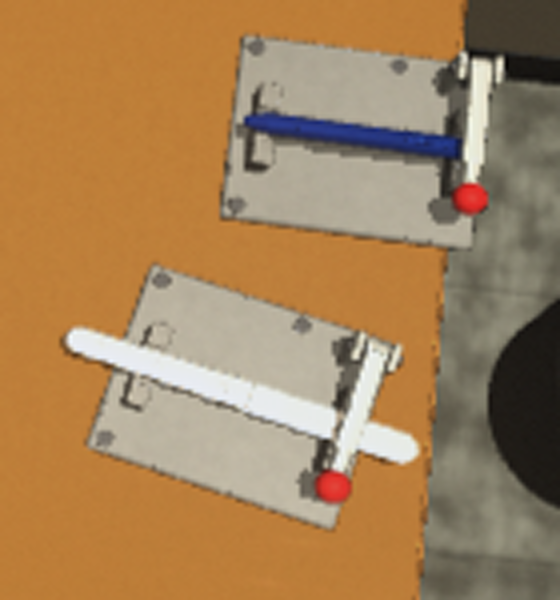

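The knob from the two views agrees within 2 mm, at (0.402, -0.193) for z 0.056. The handle end gives a rest origin of about (0.451, -0.143), and the knob gives the same; yaw is about -0.22. The pan centre is (0.482, 0.291), at yaw about -0.017 along world y. I'll move to hover over the knob.

>>> carry_out([
  [4, -4, 0, 0.05, 5],
  [8, -8, 0, 0.1, 5],
  [11, -12, 0, 0.15, 5],
  [13, -16, 0, 0.2, 5],
  [14, -20.5, 0, 0.24, 5],
  [15, -25, -1, 0.24, 5],
  [16, -29.5, -2, 0.24, 5],
  [16, -34, -2, 0.24, 5],
  [16, -38.5, -3, 0.24, 5],
  [16, -43, -3, 0.24, 5],
  [15.5, -47.5, -4, 0.24, 5],
  [15, -52, -4, 0.24, 5],
  [14.5, -56, -5, 0.24, 5],
  [14, -60, -5, 0.24, 5],
  [13.5, -64, -6, 0.24, 5],
  [13, -68, -6, 0.24, 5],
  [12.4, -72, -7, 0.24, 5],
  [12.4, -75.2, -7, 0.24, 5],
  [12.4, -75.2, -7, 0.24, 5],
  [12.4, -75.2, -7, 0.24, 5],
])

```text
clock: 2.1
position: [0.402, -0.1931, 0.2213]
ee_rot: [-0.351, -3.121, 0.002]
force: [-0.6, 1.2, -1.3]
width: 0.548
```

```bash
cat > look.py <<'E'
from h import *
import sys
p,d,s=grab('wrist'); save(p,sys.argv[1]); np.savez('/tmp/w',p=p,d=d,pos=s['position'],rot=s['ee_rot'])
M=R.from_rotvec(s['ee_rot']).as_matrix()
print(s['clock'],s['position'].round(4),'y-axis az',np.degrees(np.arctan2(M[1,1],M[0,1])).round(2),'z',M[:,2].round(4),'cam',pose('wrist',s)[2].round(3),s['force'].round(2),s['width'],s['joints'].round(2))
m=((p[...,0]>130)&(p[...,1]<70)&(p[...,2]<80)).astype(np.uint8)
k,l,st,c=cv2.connectedComponentsWithStats(m)
for i in range(1,k):
    if st[i,4]>60: print('red',c[i].round(1),st[i,4],'z.056:',onz('wrist',c[i],.056,s).round(4),'z.131:',onz('wrist',c[i],.131,s).round(4),'depth',d[int(c[i][1]),int(c[i][0])])
E
python3 look.py w1.png
```

```text
2.1 [ 0.402  -0.1931  0.2213] y-axis az 77.18 z [-9.0e-04 -1.2e-03 -1.0e+00] cam [ 0.32  -0.174  0.315] [-0.61  1.19 -1.26] 0.5481783660621438 [ 0.04  0.23  0.35  2.1  -0.1   0.83  1.79]
red [319.3 199.2] 341 z.056: [[ 0.4019 -0.1941  0.056 ]] z.131: [[ 0.3783 -0.1884  0.131 ]] depth 0.26340175
```

View pics/w1.png

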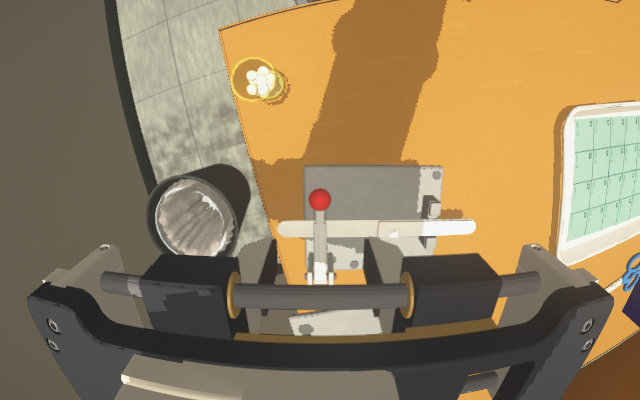

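The knob is confirmed at (0.402, -0.194), pixel (319,199), and the jaws are aligned with the hinge axis. Next I descend and pinch it.

>>> carry_out([
  [0, -0.1, -3, 0, 5],
  [0, -0.1, -6, 0, 5],
  [0, -0.1, -8.5, 0, 5],
  [0, -0.1, -10.5, 0, 5],
  [0, -0.1, -11.6, 0, 5],
  [0, -0.1, -11.6, 0, 5],
  [0, -0.1, -11.6, 0, 1.5],
  [0, -0.1, -11.6, 0, 1.5],
  [0, -0.1, -11.6, 0, 1.5],
  [0, -0.1, -11.6, 0, 1.5],
  [0, -0.1, -11.6, 0, 1.5],
  [0, -0.1, -11.6, 0, 1.5],
], squeeze=15)

```text
clock: 3.35
position: [0.4024, -0.194, 0.1057]
ee_rot: [0.349, 3.122, -0.003]
force: [-0.5, -3.5, 2.9]
width: 0.201
```

Run:
```python
from h import *
s=arm.observe(); print(s['position'],s['force'],s['width']*92)
for a in np.arange(0,1.36,.1):
    t=a+.1185; dx=85*(np.cos(.1185)-np.cos(t)); dz=85*(np.sin(t)-np.sin(.1185))
    print(a.round(2),'cm',(np.array([dx*np.cos(.22),-dx*np.sin(.22),dz])/10).round(2))
```

```text
[ 0.40239204 -0.19397067  0.10570278] [-0.47565813 -3.49181877  2.88691893] 18.517857374714158
0.0 cm [ 0. -0.  0.]
0.1 cm [ 0.14 -0.03  0.84]
0.2 cm [ 0.36 -0.08  1.66]
0.3 cm [ 0.66 -0.15  2.45]
0.4 cm [ 1.03 -0.23  3.21]
0.5 cm [ 1.48 -0.33  3.92]
0.6 cm [ 1.99 -0.45  4.59]
0.7 cm [ 2.57 -0.57  5.2 ]
0.8 cm [ 3.2  -0.72  5.75]
0.9 cm [ 3.88 -0.87  6.23]
1.0 cm [ 4.61 -1.03  6.64]
1.1 cm [ 5.37 -1.2   6.97]
1.2 cm [ 6.17 -1.38  7.23]
1.3 cm [ 6.98 -1.56  7.4 ]
```

>>> carry_out([
  [0.1, 0, 0.8, 0, 1.5],
  [0.4, -0.1, 1.7, 0, 1.5],
  [0.7, -0.15, 2.5, 0, 1.5],
  [1.0, -0.2, 3.2, 0, 1.5],
  [1.5, -0.3, 3.9, 0, 1.5],
  [2.0, -0.45, 4.6, 0, 1.5],
  [2.6, -0.6, 5.2, 0, 1.5],
  [3.2, -0.7, 5.8, 0, 1.5],
  [3.9, -0.9, 6.2, 0, 1.5],
  [4.6, -1.0, 6.6, 0, 1.5],
  [5.4, -1.2, 7.0, 0, 1.5],
  [6.2, -1.4, 7.2, 0, 1.5],
  [6.2, -1.4, 7.2, 0, 1.5],
])

```text
clock: 4.65
position: [0.467, -0.2084, 0.1789]
ee_rot: [0.347, 3.118, -0.004]
force: [-1.3, -0.8, 9.8]
width: 0.204
```

```bash
python3 look.py w2.png
```

```text
4.65 [ 0.467  -0.2084  0.1789] y-axis az 77.29 z [ 0.0036 -0.0027 -1.    ] cam [ 0.385 -0.19   0.272] [-1.34 -0.83  9.77] 0.20404959838979367 [ 0.07  0.39  0.33  2.   -0.17  0.77  1.84]
red [320.  261.9] 1001 z.056: [[ 0.5057 -0.2176  0.056 ]] z.131: [[ 0.4638 -0.2079  0.131 ]] depth 0.15129472
```

View pics/w2.png

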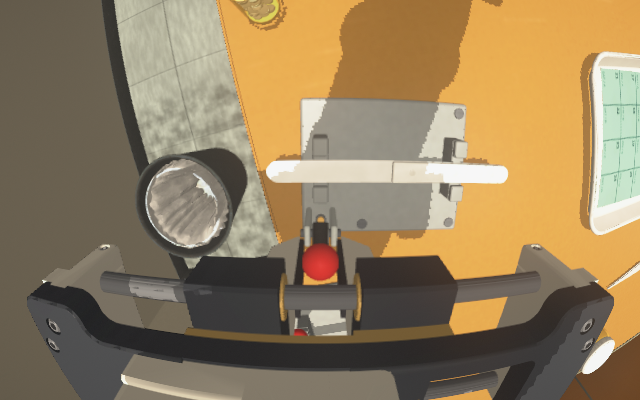

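The knob is held up at pixel (320,262), and the spatula is now clear, from (267,171) to (508,174). I'll release, rise, and measure the spatula from this image.

>>> carry_out([
  [0, 0, 0, 0, 5],
  [0, 0, 0, 0, 5],
  [0, 0, 0, 0, 5],
  [0, 0, 0, 0, 5],
  [0, 0, 2, 0, 5],
  [0, 0, 5, 0, 5],
  [-2, 2, 7, 0, 5],
  [-4, 5, 7, 0, 5],
  [-4, 5, 7, 0, 5],
])

```text
clock: 5.6
position: [0.4244, -0.1551, 0.2488]
ee_rot: [0.343, 3.121, 0.0]
force: [0.1, 0.3, -0.6]
width: 0.548
```

```bash
python3 - <<'E'
from h import *
w=np.load('/tmp/w.npz'); s=dict(position=w['pos'],ee_rot=w['rot'])
a=onz('wrist',[[267,171],[508,174],[393,163],[393,181]],.036,s); print(a.round(4),np.linalg.norm(a[1]-a[0]))
E
python3 look.py w3.png
```

```text
[[ 0.4285 -0.243   0.036 ]
 [ 0.4745 -0.0383  0.036 ]
 [ 0.4439 -0.1443  0.036 ]
 [ 0.4585 -0.1467  0.036 ]] 0.2098596766792617
5.6 [ 0.4244 -0.1551  0.2488] y-axis az 77.44 z [ 0.0018 -0.     -1.    ] cam [ 0.342 -0.137  0.343] [ 0.12  0.25 -0.61] 0.5479990173591481 [-0.06  0.2   0.34  2.06 -0.09  0.9   1.68]
red [267.  328.5] 105 z.056: [[ 0.5822 -0.257   0.056 ]] z.131: [[ 0.5194 -0.2255  0.131 ]] depth 0.34509093
```

View pics/w3.png

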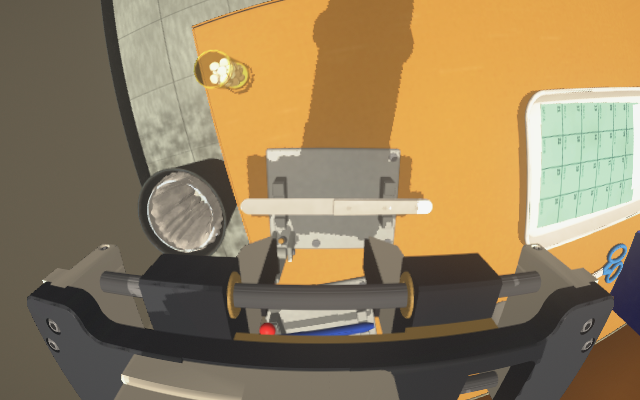

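Pixel (267,328) is only the marker's knob, so the spatula's finger no longer covers the blade. The spatula measures 210 mm, centred near (0.4515, -0.1415) at azimuth 77.3°. I'll turn over the handle grip point and check from there.

>>> carry_out([
  [1, 1, 0, -0.15, 5],
  [2, 2, 0, -0.3, 5],
  [3, 3, 0, -0.45, 5],
  [3.3, 3.8, 0, -0.6, 5],
  [3.3, 3.8, 0, -0.75, 5],
  [3.3, 3.8, 0, -0.9, 5],
  [3.3, 3.8, 0, -1.05, 5],
  [3.3, 3.8, 0, -1.2, 5],
  [3.3, 3.8, 0, -1.35, 5],
  [3.3, 3.8, 0, -1.5, 5],
  [3.3, 3.8, -2, -1.573, 5],
  [3.3, 3.8, -5, -1.573, 5],
  [3.3, 3.8, -7, -1.573, 5],
  [3.3, 3.8, -7, -1.573, 5],
  [3.3, 3.8, -7, -1.573, 5],
])

```text
clock: 7.15
position: [0.4588, -0.1192, 0.179]
ee_rot: [2.453, 1.96, -0.006]
force: [0.1, -0.1, 0.2]
width: 0.545
```

```bash
python3 look.py w4.png
python3 - <<'E'
from h import *
p,d,s=grab('scene'); w=cv2.imread('pics/w4.png')
c=cv2.resize(p[190:300,280:460],(640,392),interpolation=cv2.INTER_CUBIC)
cv2.imwrite('pics/c4.png',cv2.resize(np.vstack([w[100:],cv2.cvtColor(c,cv2.COLOR_RGB2BGR)]),(555,600)))
E
```

```text
7.15 [ 0.4588 -0.1192  0.179 ] y-axis az -12.74 z [-0.0021 -0.0036 -1.    ] cam [ 0.478 -0.037  0.273] [ 0.09 -0.13  0.24] 0.5449811691876696 [-0.3   0.36  0.57  2.1  -0.28  0.75  0.22]
```

View pics/c4.png

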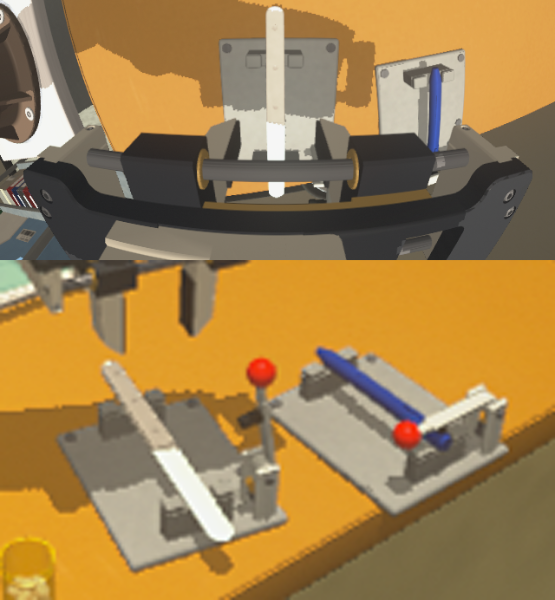

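The scene crop shows the spatula's finger standing up with its knob at (260,372), and the marker's finger still down. The handle is centred between the jaws. I'll descend so the fingertips stop about 1.5 mm above its underside, then grip.

>>> carry_out([
  [-0.15, 0.2, -2, 0, 5],
  [-0.15, 0.2, -4, 0, 5],
  [-0.15, 0.2, -6, 0, 5],
  [-0.15, 0.2, -7.5, 0, 5],
  [-0.15, 0.2, -8.15, 0, 5],
  [-0.15, 0.2, -8.15, 0, 5],
  [-0.15, 0.2, -8.15, 0, 1.4],
  [-0.15, 0.2, -8.15, 0, 1.4],
  [-0.15, 0.2, -8.15, 0, 1.4],
  [-0.15, 0.2, -8.15, 0, 1.4],
  [-0.15, 0.2, -8.15, 0, 1.4],
  [-0.15, 0.2, -8.15, 0, 1.4],
  [-0.15, 0.2, -8.15, 0, 1.4],
], squeeze=12)

```text
clock: 8.55
position: [0.458, -0.117, 0.0985]
ee_rot: [2.452, 1.96, -0.002]
force: [0.2, 0.7, 5.0]
width: 0.186
```

```bash
python3 look.py w5.png
python3 - <<'E'
from h import *
print(arm.tip_reach)
p,d,s=grab('scene'); 
c=cv2.resize(p[190:300,280:460],(720,440),interpolation=cv2.INTER_CUBIC); save(c,'c5.png')
E
```

```text
8.55 [ 0.458  -0.117   0.0985] y-axis az -12.72 z [ 6.0e-04 -3.2e-03 -1.0e+00] cam [ 0.477 -0.035  0.192] [0.19 0.68 4.98] 0.18600252692099473 [-0.21  0.5   0.46  2.17 -0.41  0.56  0.33]
0.0655
```

>>> carry_out([
  [0, 0, 0.5, 0, 1.4],
  [0, 0, 1.2, 0, 1.4],
  [0, 0, 2.5, 0, 1.4],
  [0, 0, 4.5, 0, 1.4],
  [0, 0, 7, 0, 1.4],
  [0, 0, 10, 0, 1.4],
  [0, 0, 10, 0, 1.4],
  [0, 0, 10, 0, 1.4],
])

```text
clock: 9.45
position: [0.4583, -0.1169, 0.1991]
ee_rot: [2.451, 1.96, -0.0]
force: [-0.5, 0.7, -1.3]
width: 0.187
```

```bash
python3 look.py w6.png
python3 - <<'E'
from h import *
p,d,s=grab('scene'); w=cv2.imread('pics/w6.png')
c=cv2.resize(p[140:300,260:500],(640,427),interpolation=cv2.INTER_CUBIC)
cv2.imwrite('pics/c6.png',cv2.resize(np.vstack([w[100:],cv2.cvtColor(c,cv2.COLOR_RGB2BGR)]),(528,600)))
E
```

```text
9.45 [ 0.4583 -0.1169  0.1991] y-axis az -12.7 z [ 0.0022 -0.003  -1.    ] cam [ 0.477 -0.034  0.293] [-0.46  0.66 -1.32] 0.18726480586675712 [-0.33  0.33  0.6   2.09 -0.25  0.79  0.2 ]
red [466.  307.3] 153 z.056: [[ 0.5833 -0.261   0.056 ]] z.131: [[ 0.5496 -0.1892  0.131 ]] depth 0.27566913
```

View pics/c6.png

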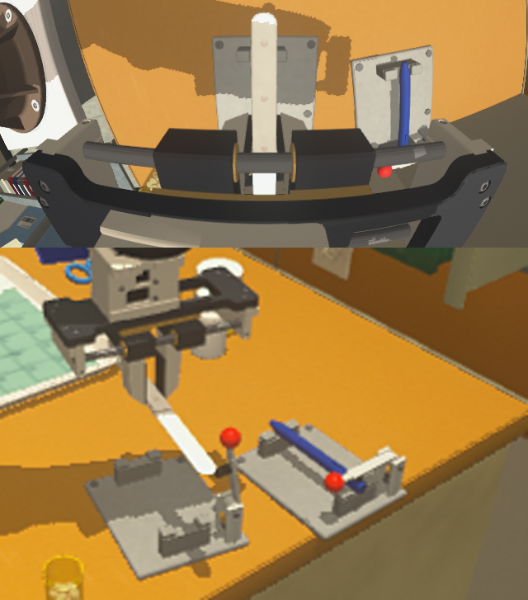

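The spatula is held level and clear of the rest. The finger still stands with its knob at crop (230,437), and the marker is untouched. I'll carry the spatula to hover over the pan, translating before turning.

>>> carry_out([
  [0, 1, 0, 0, 1.4],
  [0, 3, 0, 0, 1.4],
  [0, 6, 0, 0, 1.4],
  [0, 9.5, 0, 0, 1.4],
  [0.3, 13, 0, 0.03, 1.4],
  [0.6, 16.5, 0, 0.06, 1.4],
  [1, 20, 0, 0.09, 1.4],
  [1.3, 23.5, 0, 0.12, 1.4],
  [1.6, 27, 0, 0.15, 1.4],
  [2, 30.5, 0, 0.18, 1.4],
  [2.4, 34, 0, 0.204, 1.4],
  [2.4, 37, 0, 0.204, 1.4],
  [2.4, 40, 0, 0.204, 1.4],
  [2.4, 41.5, 0, 0.204, 1.4],
  [2.4, 42.2, 0, 0.204, 1.4],
  [2.4, 42.2, -3, 0.204, 1.4],
  [2.4, 42.2, -6, 0.204, 1.4],
  [2.4, 42.2, -7, 0.204, 1.4],
  [2.4, 42.2, -7, 0.204, 1.4],
  [2.4, 42.2, -7, 0.204, 1.4],
])

```text
clock: 11.55
position: [0.4821, 0.3047, 0.1288]
ee_rot: [2.24, 2.198, -0.002]
force: [-0.3, -0.5, 0.3]
width: 0.185
```

```bash
python3 look.py w7.png
python3 - <<'E'
from h import *
p,d,s=grab('scene'); w=cv2.imread('pics/w7.png')
c=cv2.resize(p[120:230,180:380],(640,352),interpolation=cv2.INTER_CUBIC)
cv2.imwrite('pics/c7.png',cv2.resize(np.vstack([w[60:],cv2.cvtColor(c,cv2.COLOR_RGB2BGR)]),(555,600)))
p,d,s=grab('top'); K,Rm,o=pose('top')
for q in [(155,200),(150,240),(230,180),(270,250),(185,255)]:
    _,v=ray('top',q); print(q,(o+v*d[q[1],q[0]]).round(3))
E
```

```text
11.55 [0.4821 0.3047 0.1288] y-axis az -1.09 z [ 8.e-04 -3.e-03 -1.e+00] cam [0.484 0.389 0.222] [-0.29 -0.54  0.27] 0.1848333856276844 [-0.94  0.56  0.4   1.9  -0.31  0.74 -0.38]
(155, 200) [[0.434 0.239 0.493]]
(150, 240) [[0.415 0.428 0.001]]
(230, 180) [[0.58  0.263 0.016]]
(270, 250) [[ 0.429  0.145 -0.003]]
(185, 255) [[ 0.392  0.341 -0.001]]
```

View pics/c7.png

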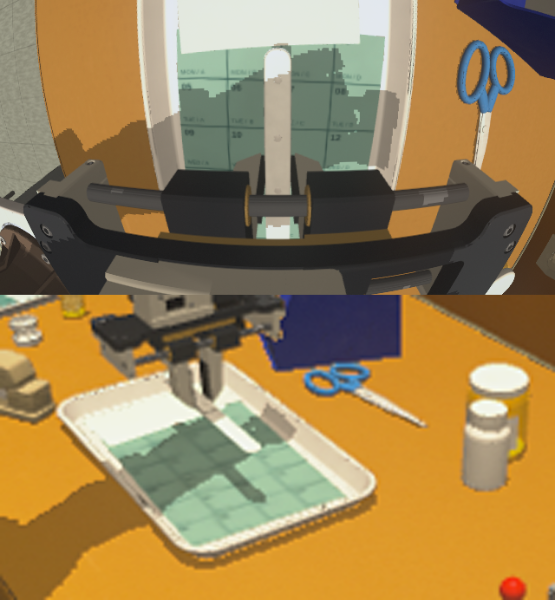

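The spatula is centred over the green floor, aligned with the pan and with clearance on every side. I'll lower it slowly, to about 3 mm off the floor first.

>>> carry_out([
  [0, 0, -1.5, 0, 1.4],
  [0, 0, -3, 0, 1.4],
  [0, 0, -4, 0, 1.4],
  [0, 0, -4.8, 0, 1.4],
  [0, 0, -5.3, 0, 1.4],
  [0, 0, -5.5, 0, 1.4],
  [0, 0, -5.5, 0, 1.4],
  [0, 0, -5.5, 0, 1.4],
])

```text
clock: 12.5
position: [0.4825, 0.3056, 0.0746]
ee_rot: [2.24, 2.199, 0.001]
force: [0.0, -0.0, 0.1]
width: 0.191
```

>>> carry_out([
  [0, 0, -0.1, 0, 1.4],
  [0, 0, -0.2, 0, 1.4],
  [0, 0, -0.3, 0, 1.4],
  [0, 0, -0.3, 0, 1.4],
  [0, 0, -0.3, 0, 1.4],
])

```text
clock: 13.0
position: [0.4824, 0.3055, 0.0716]
ee_rot: [2.24, 2.199, 0.001]
force: [0.0, -0.6, -1.5]
width: 0.187
```

>>> carry_out([
  [0, 0, -0.1, 0, 1.4],
  [0, 0, -0.15, 0, 1.4],
  [0, 0, -0.15, 0, 1.4],
  [0, 0, -0.15, 0, 1.4],
])

```text
clock: 13.4
position: [0.4825, 0.3055, 0.0703]
ee_rot: [2.24, 2.199, 0.001]
force: [0.3, -0.2, 4.2]
width: 0.186
```

The upward force of 4 N at the expected height means it has touched the floor. I'll open the fingers and retreat.

>>> carry_out([
  [0, 0, 0, 0, 2.2],
  [0, 0, 0, 0, 2.8],
  [0, 0, 0, 0, 3.5],
  [0, 0, 0, 0, 4.5],
  [0, 0, 0, 0, 4.5],
  [0, 0, 0, 0, 4.5],
  [0, 0, 1, 0, 4.5],
  [0, 0, 3, 0, 4.5],
  [0, 0, 7, 0, 4.5],
  [0, 0, 11, 0, 4.5],
  [0, 0, 15, 0, 4.5],
  [0, 0, 19, 0, 4.5],
  [-10, 4, 22, 0, 4.5],
  [-10, 8, 22, 0, 4.5],
  [-10, 8, 22, 0, 4.5],
])

```text
clock: 14.9
position: [0.3803, 0.3873, 0.2922]
ee_rot: [2.24, 2.202, 0.004]
force: [1.3, 0.5, -0.5]
width: 0.489
```

```bash
python3 look.py w8.png
python3 - <<'E'
from h import *
p,d,s=grab('scene'); w=cv2.imread('pics/w8.png')
c=cv2.resize(p[120:300,180:460],(640,411),interpolation=cv2.INTER_CUBIC)
cv2.imwrite('pics/c8.png',cv2.resize(np.vstack([w[:],cv2.cvtColor(c,cv2.COLOR_RGB2BGR)]),(474,600)))
E
```

```text
14.9 [0.3803 0.3873 0.2922] y-axis az -0.98 z [ 0.0025  0.0015 -1.    ] cam [0.382 0.471 0.386] [ 1.27  0.54 -0.54] 0.4888390155031776 [-1.25  0.31  0.47  1.81 -0.16  1.06 -0.74]
```

View pics/c8.png

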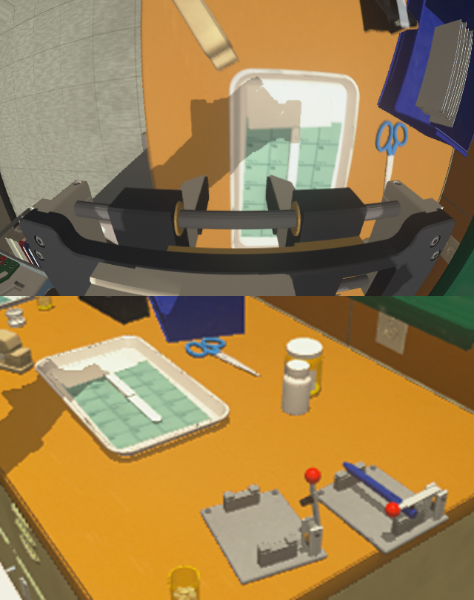

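The scene crop shows the spatula lying in the pan from about (105,370) to (155,418). The finger stands with its knob at (312,475), the marker's finger is down, and the bottle is in place. The gripper is clear of everything, so I'm handing in.

```bash
python3 -c "
from cell import arm
print(arm.sign_off())"
```

```text
the job is handed in; nothing more can be done
None
```

The job is done and handed in at about 15 s of the 54 s allowed. I pinched the red knob, swung the finger up past its snap-over point, and released it. I then gripped the spatula by its handle, lifted it out and lowered it into the pan. I let go when the wrist read 4 N upward at the height expected for the floor.

The last picture, taken before hand-in, showed:
- **Spatula:** lying in the pan, mostly on the green floor, clear of the rim. I judged "flat" from the picture and the release height; I did not measure its tilt.
- **Finger on the empty rest:** standing up by itself.
- **Marker and its finger:** untouched, with the finger still down.
- **Bottle:** in place.
- **Gripper:** clear of everything.

No checks failed or disagreed. The fingertips gripped the handle about 1.5 mm higher than I planned. The largest wrist force I read was about 10 N, while holding the knob.

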